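# Reset the tripped socket strip

## Task

The fan heater has overloaded the socket strip on the shelf and its yellow reset button has popped out. First switch the strip off at its red master rocker, then switch off the heater at the black rocker in front of its socket, then push the reset button fully in, and last switch the master rocker on again. Leave the other two units switched on, leave all three plugged in, and leave the other things on the shelf where they are.

Things in the scene. Friction and masses are not known exactly. Their poses are not given: they have to be found in the camera images.
- strip: Grey socket strip, 116 mm (x) by 420 mm (y) by 45 mm high, screwed down. Origin: centre of its underside; x away from the robot, y along it to the robot's left at yaw 0. Three sockets in a row on top, 95 mm apart, each holding a plug-in unit; 60 mm nearer the robot in front of each its black rocker. At the +y (left) end the red master rocker, in line with the black ones, and beyond it, still in line, the yellow reset button.
- socket_right (a point): Centre of the right socket (seen from the robot), on the strip's top face, 45 mm above the shelf.
- socket_middle (a point): Centre of the middle socket (seen from the robot), on the strip's top face, 45 mm above the shelf.
- socket_left (a point): Centre of the left socket (seen from the robot), on the strip's top face, 45 mm above the shelf.
- rocker_right (a joint): Black rocker of the right socket, stiff, 34 mm along the strip by 24 mm, shallow-V top, pivot in its middle. +0.2 rad = on: the half towards strip -y, with a small white bar, is down and lies flat. -0.2 = off: the plain half towards strip +y is down and flat. The other half slopes up, its end 6.6 mm above the pivot. Some 3 N there tips it; it stays where it is left, so press it all the way.
- rocker_right_pivot (a point): Middle of the right black rocker: its pivot, 2.5 mm above the strip's top face (47.5 mm above the shelf). Axes as the strip. To switch, press the raised half down, 12 to 17 mm from here along y until it lies flat, level with this point.
- rocker_middle (a joint): Black rocker of the middle socket. Same kind and same values as rocker_right.
- rocker_middle_pivot (a point): Middle of the middle black rocker: its pivot, 2.5 mm above the strip's top face (47.5 mm above the shelf). Axes as the strip. To switch, press the raised half down, 12 to 17 mm from here along y until it lies flat, level with this point.
- rocker_left (a joint): Black rocker of the left socket. Same kind and same values as rocker_right.
- rocker_left_pivot (a point): Middle of the left black rocker: its pivot, 2.5 mm above the strip's top face (47.5 mm above the shelf). Axes as the strip. To switch, press the raised half down, 12 to 17 mm from here along y until it lies flat, level with this point.
- master (a joint): Red master rocker at the strip's +y end. Same size, kind and values as the black ones (+0.2 on, white bar's half towards strip -y down; -0.2 off).
- master_pivot (a point): Middle of the red master rocker: its pivot, 2.5 mm above the strip's top face (47.5 mm above the shelf). Axes as the strip.
- reset (a joint): Travel of the yellow reset button, straight down: 0 = popped out, 0.007 m = fully in. It takes about 3 N and stays where it is left.
- reset_top (a point): Centre of the top of the yellow reset button, a 16 mm round cap; 9.5 mm above the strip's top face when popped out, 2.5 mm above it when fully in. Moves with it.
- heater: Plug-in fan heater, dark grey box with a steel and orange grille on top and an orange dial, 105 mm (x) by 82 mm (y), 59 mm high above the strip. Origin: on its plug's axis (the socket's centre) at the strip's top face; the body reaches from 22 mm before to 83 mm behind it in x. Its plug sits loosely 15 mm deep in one of the three sockets. Axes as the strip.
- repeater: Plug-in wireless repeater, white box 85 mm (x) by 76 mm (y), 36 mm high above the strip, with three tiny lamps. Origin on its plug's axis at the strip's top face; it reaches from 22 mm before to 63 mm behind it in x. Plugged loosely into one of the sockets.
- nightlight: Plug-in night light, round, white with an amber dome, 62 mm across, 43 mm high above the strip. Origin on its plug's axis at the strip's top face. Plugged loosely into one of the sockets.
- jar: Empty clear glass jam jar, 74 mm across, 105 mm high, loose on the shelf to the right of the strip. Origin: centre of its underside.
- can0: Lowest of a stack of three aluminium cans, each 66 mm across and 92 mm high (276 mm in all). Origin: centre of its underside.
- can1: Middle can of the stack. Origin: centre of its underside.
- can2: Top can of the stack. Origin: centre of its underside.
- opener: Blue plastic bottle opener lying on the shelf before the strip, 40 mm by 127 mm (its y), 10 mm thick. Origin on the shelf, near its middle.
- torch: Black and yellow torch lying on the shelf at the near right of the strip, 145 mm long (its y), 42 mm thick. Origin on the shelf under its middle.
- crate: Red plastic crate with six capped PET bottles, 180 mm (x) by 255 mm (y), 203 mm high over the caps. Origin: centre of its underside.
Mind the look-alikes: they are no part of the job. Of the things like the torch, leave any that is blue, pink or purple; of the rest the smaller one is meant.

How it is judged:
On the way, in this order (a step that is already met when the one before it is completed fails the run):
1. the master is switched off while the heater's rocker is still on and the reset button still out (value of joint master below -0.12 rad and ((horizontal distance between heater and socket_right below 0.02 m and value of joint rocker_right above 0.12 rad) or (horizontal distance between heater and socket_middle below 0.02 m and value of joint rocker_middle above 0.12 rad) or (horizontal distance between heater and socket_left below 0.02 m and value of joint rocker_left above 0.12 rad)) and value of joint reset below 0.002 m), for 0.2 s.
2. the heater's rocker is switched off, the master still off and the reset button still out (value of joint master below -0.12 rad and ((horizontal distance between heater and socket_right below 0.02 m and value of joint rocker_right below -0.12 rad) or (horizontal distance between heater and socket_middle below 0.02 m and value of joint rocker_middle below -0.12 rad) or (horizontal distance between heater and socket_left below 0.02 m and value of joint rocker_left below -0.12 rad)) and value of joint reset below 0.002 m), for 0.2 s.
3. the reset button is pushed fully in, the master and the heater's rocker still off (value of joint master below -0.12 rad and ((horizontal distance between heater and socket_right below 0.02 m and value of joint rocker_right below -0.12 rad) or (horizontal distance between heater and socket_middle below 0.02 m and value of joint rocker_middle below -0.12 rad) or (horizontal distance between heater and socket_left below 0.02 m and value of joint rocker_left below -0.12 rad)) and value of joint reset above 0.005 m), for 0.2 s.
At the end, for the whole second after the job is handed in: Master rocker on (above +0.12 rad), heater's rocker off (below -0.12), reset button in (over 5 of 7 mm), the other two black rockers on (above +0.12); the three units within 8 mm and everything else on the shelf within 30 mm of where it began, at rest (value of joint master above 0.12 rad and ((horizontal distance between heater and socket_right below 0.02 m and value of joint rocker_right below -0.12 rad) or (horizontal distance between heater and socket_middle below 0.02 m and value of joint rocker_middle below -0.12 rad) or (horizontal distance between heater and socket_left below 0.02 m and value of joint rocker_left below -0.12 rad)) and value of joint reset above 0.005 m and (horizontal distance between heater and socket_right below 0.02 m or value of joint rocker_right above 0.12 rad) and (horizontal distance between heater and socket_middle below 0.02 m or value of joint rocker_middle above 0.12 rad) and (horizontal distance between heater and socket_left below 0.02 m or value of joint rocker_left above 0.12 rad) and distance of each of heater, repeater, nightlight from where it was at the start of the episode below 0.008 m and distance of each of jar, can0, can1, can2, opener, torch, crate from where it was at the start of the episode below 0.03 m and linear speed of each of heater, repeater, nightlight, jar, can0, can1, can2, opener, torch, crate below 0.05 m/s); the robot touches nothing.
It fails at once if the rocker of another unit is switched off ((not (horizontal distance between heater and socket_right below 0.03 m) and value of joint rocker_right below 0 rad) or (not (horizontal distance between heater and socket_middle below 0.03 m) and value of joint rocker_middle below 0 rad) or (not (horizontal distance between heater and socket_left below 0.03 m) and value of joint rocker_left below 0 rad)).
It fails at once if a plug-in unit is unplugged or lifted (its origin moves more than 10 mm) (distance of any of heater, repeater, nightlight from where it was at the start of the episode above 0.01 m).
It fails at once if another thing on the shelf is carried off, lifted or knocked more than 30 mm (distance of any of jar, can0, can1, can2, opener, torch, crate from where it was at the start of the episode above 0.03 m).
It also fails if it takes over 40 s, if anything falls off the work surface, if the arm or the gripper's body presses on something with over 40 N, if the wrist force passes 120 N, or if a joint passes its speed limit or range.

## Robot

A 6-joint arm with a two-finger parallel gripper is mounted at the origin on the work surface. World frame = base frame: x ahead of the robot, y to its left, z up, the work surface at z = 0. Lengths are in m, angles in rad, forces in N, time in s.
With the tool pointing down it reaches from about 0.3 to 0.85 m from the base axis. Payload 5.4 kg.
Tool frame: the origin (TCP) lies on the centre line of the jaws, within the pads' length; the fingertips stand finger_overhang ahead of it and the grasp point (between the pads) lies 6 mm ahead of it (finger_overhang is the distance from the TCP to the fingertips, in m); x points along the fingers, y is the direction in which the jaws open and shut, and the axes are right-handed (so a half turn about x gives the same grasp; the last joint's range is limited). The gripper opens to 85 mm and grips with 20 to 120 N. Pads are 22 mm wide; open, the fingers measure 114 mm over their backs; the gripper's body (76 mm by 85 mm) begins 54 mm behind the grasp point. The pads swing forward as they close: fully open they stand 13 mm farther back than shut.
Start: joints at [-1.467, 0.158, 1.597, -0, 1.386, -0.21], TCP at [0.177, -0.547, 0.219] pointing down, gripper open.
Joint ranges: [-2.91, 2.91], [-0.94, 2.29], [0.18, 2.7], [-1.29, 4.43], [0.17, 2.64], [-3, 3]. Speed limits (rad/s): [2.57, 2.57, 3.14, 3.14, 3.14, 3.14].

## Interface

Orientations are given as [roll, pitch, yaw] about the fixed x, y, z axes, in that order (R = Rz(yaw) Ry(pitch) Rx(roll)).
In Python, from plant import * gives the robot as it stands. The module is installed in compiled form; this text tells all that it offers.
- The arm moves only by the tool send_rows, never from a script. Its arguments are lists of equal length, an entry for each row: "slide": the shift along the world's x, y, z in cm, a list of three; "angular": the turn, a rotation vector about the world's x, y, z in rad, a list of three; "claw": the opening, from 0 (shut) to 1 (fully open). In form: {"slide": [[tx, ty, tz], ...], "angular": [[rx, ry, rz], ...], "claw": [claw, ...]}. A call has 1 to 20 rows; each row shifts and turns the commanded pose from where the row before left it; what a row does not reach is not made up. A row lasts 1/12 s, in which the tool goes at most 41.7 mm and 7.16 degrees, less where a joint would pass 70% of its speed; a pose out of reach is approached as far as the arm can. A call with a gripper value outside its range is refused whole. The fingers move at their own pace and stop on an object; "newtons" is the grip in N (left out, the last holds). Time passes only in rows, so rows that do not move let the fingers close. It gives the time, the measured TCP pose, the force and the opening at its end, in the units of the state.
- sense(): the state, without advancing time (a new reading comes with each control period).
- camera(name): name is "scene" or "top" or "wrist"; returns the picture (420x560x3 uint8, red, green, blue); there is no depth.
- get_calibration(name): a dict with "fx", "fy", "cx", "cy" (pixels), "view" (4x4, takes a point from world to camera coordinates). Camera axes: x right, y up, looking along -z (the intrinsics and any distortion apply to the point x, -y, -z); pixel columns grow to the right and rows downward; lengths in m; the calibration is good to about 2 mm. The wrist camera is an equidistant fisheye: a pixel r from the principal point sees the ray r / f radians off the axis. A picture is of the moment at which its call begins: read the wrist's pose just before it. get_calibration takes no time and is no camera call; for the wrist camera it gives the pose at the moment of the call.
- sign_off(): hands the job in, once; it reports no verdict.
Trained networks look in the newest picture that a camera, given by its name, has taken for a name from the list of things; names that differ only in an ending like _2 or _b are one class to them, and where a whole thing is asked for, a point or a joint stands for the part that bears it (a point fixed in the world has none). Each returns a list of dicts, best first, with "score" (0 to 1); they miss things now and then, are a little off and sometimes report something else, mostly with a low value. They report only what shows in the picture. A call takes as long as a camera call. They do not tell look-alikes from the thing itself.
- look_for(camera, label): "xy" ([column, row] in pixels, amid what is visible of it).
The state is a dict: "clock": time; "joints": joint angles; "joint_velocities": joint speeds; "joint_torque": joint torques, N m; "eef_pos": TCP position; "tcp_rot": TCP orientation; "contact_force": force on the tool from outside, world axes, zero at the start; "torque": the same for the moment, N m; "gripper_width": opening from 0.0 (shut) to 1.0 (fully open).
Only numpy, scipy, OpenCV 4.12 (cv2) and the standard library are available. Lean on these libraries where they do the work, as an engineer would, in place of code of your own. Each camera call takes 0.05 s, during which the arm holds its last target. There are 200 camera calls.

## Working session

There is one attempt and no reset: what is moved stays moved. The work goes in short steps, Python scripts to look and compute and a tool call to move; the robot and the scene stay as the last step left them, time stands still between calls to the robot, and variables do not carry over. Pictures are saved under pics/ and viewed, about 8 in all and at most 12, crops included, and the job is handed in when it is done.

Besides the shell and the picture viewer there is one more tool, called after "Call:" as name(argument=value, ...), one argument or row to a line, values as JSON. send_rows: Moves the arm, as the interface text tells. Its arguments: {"type":"object","properties":{"slide":{"type":"array","items":{"type":"array","items":{"type":"number"}}},"angular":{"type":"array","items":{"type":"array","items":{"type":"number"}}},"claw":{"type":"array","items":{"type":"number"}},"newtons":{"type":"number"}},"required":["slide","angular","claw"]}

```bash
mkdir -p pics; cat > h.py <<'E'
from plant import *
import numpy as np, cv2
def save(cam,name):
    im=camera(cam); cv2.imwrite('pics/'+name+'.png',cv2.cvtColor(im,cv2.COLOR_RGB2BGR)); return im
def ray(cam,xy,cal=None):
    c=cal or get_calibration(cam); V=np.array(c['view']); R=V[:3,:3]; o=-R.T@V[:3,3]
    u=(xy[0]-c['cx'])/c['fx']; v=(xy[1]-c['cy'])/c['fy']
    if cam=='wrist':
        r=np.hypot(u,v); s=np.sin(r)/r if r>1e-9 else 1; d=np.array([u*s,-v*s,-np.cos(r)])
    else: d=np.array([u,-v,-1])
    return o,R.T@d
def at(cam,xy,z,cal=None):
    o,d=ray(cam,xy,cal); return o+d*(z-o[2])/d[2]
def proj(cam,p,cal=None):
    c=cal or get_calibration(cam); V=np.array(c['view']); q=V[:3,:3]@np.array(p)+V[:3,3]; x,y,z=q[0],-q[1],-q[2]
    if cam=='wrist':
        r=np.hypot(x,y); t=np.arctan2(r,z); x,y,z=x/r*t,y/r*t,1
    return np.array([c['cx']+c['fx']*x/z,c['cy']+c['fy']*y/z])
E
python3 - <<'E'
from h import *
print(sense())
for cam in ('scene','top'):
    save(cam,cam+'0'); print(cam,{k:v for k,v in get_calibration(cam).items() if k!='view'}, ray(cam,(280,210)))
    for l in ('strip','master_pivot','reset_top','rocker_left_pivot','rocker_middle_pivot','rocker_right_pivot','heater','repeater','nightlight','torch','jar','can2','crate','opener'):
        r=look_for(cam,l)
        print(l,[(np.round(d['xy']).tolist(),round(d['score'],2),np.round(at(cam,d['xy'],.05),3)[:2].tolist()) for d in r[:4]])
E
```

```text
{'clock': 0.0, 'joints': array([-1.46710618e+00,  1.59073716e-01,  1.59821269e+00,  5.91432787e-07,
        1.38622275e+00, -2.10120948e-01]), 'joint_velocities': array([-0.00134773, -0.00070962,  0.00076679, -0.00022619,  0.00092267,
       -0.00080484]), 'joint_torque': array([-3.87584087e-04, -3.95995939e+01, -3.31434453e+01, -2.07620778e-04,
        8.45264993e-03,  1.83890279e-06]), 'eef_pos': array([ 0.1773972 , -0.54629749,  0.21831286]), 'tcp_rot': array([-1.78122052,  1.56887982,  1.67418312]), 'contact_force': array([ 0.92485915, -1.20188551,  0.16921223]), 'torque': array([0.00326228, 0.01178861, 0.04616042]), 'gripper_width': 1.000095658506046}
scene {'fx': 486.2409738093029, 'fy': 486.2409738093029, 'cx': 269.4596919326434, 'cy': 217.16272270114473} (array([ 1.11838716, -1.04621125,  1.11215926]), array([-0.39811961,  0.68191485, -0.61414966]))
strip [([274.0, 248.0], 0.74, [0.515, -0.051])]
master_pivot [([272.0, 248.0], 0.75, [0.509, -0.053]), ([382.0, 204.0], 0.39, [0.729, 0.346]), ([390.0, 158.0], 0.16, [0.643, 0.661])]
reset_top [([274.0, 252.0], 0.32, [0.526, -0.06
[... 1495 characters left out ...]
([324.0, 170.0], 0.78, [0.611, -0.085]), ([116.0, 190.0], 0.7, [0.534, 0.557]), ([288.0, 196.0], 0.4, [0.527, 0.023])]
repeater [([355.0, 178.0], 0.97, [0.589, -0.182])]
nightlight [([291.0, 180.0], 0.68, [0.577, 0.016]), ([305.0, 252.0], 0.26, [0.355, -0.031])]
torch [([469.0, 176.0], 0.87, [0.603, -0.533]), ([395.0, 312.0], 0.77, [0.185, -0.305]), ([222.0, 280.0], 0.74, [0.266, 0.218]), ([461.0, 260.0], 0.61, [0.344, -0.504])]
jar [([424.0, 188.0], 0.87, [0.562, -0.393])]
can2 [([163.0, 116.0], 0.82, [0.774, 0.426]), ([176.0, 132.0], 0.74, [0.721, 0.382]), ([183.0, 139.0], 0.62, [0.699, 0.358])]
crate [([116.0, 188.0], 0.74, [0.538, 0.559])]
opener [([312.0, 251.0], 0.88, [0.359, -0.053])]
```

View pics/top0.png

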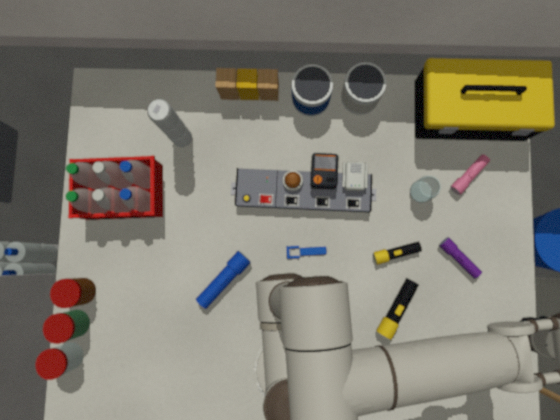

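```bash
python3 - <<'E'
import cv2
im=cv2.imread('pics/top0.png')[140:230,220:400]
cv2.imwrite('pics/topc.png',cv2.resize(im,None,fx=4.4,fy=4.4,interpolation=cv2.INTER_CUBIC))
im=cv2.imread('pics/scene0.png')[160:340,180:400]
cv2.imwrite('pics/scenec.png',cv2.resize(im,None,fx=3.3,fy=3.3,interpolation=cv2.INTER_CUBIC))
E
```

```text
(no output)
```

View pics/topc.png

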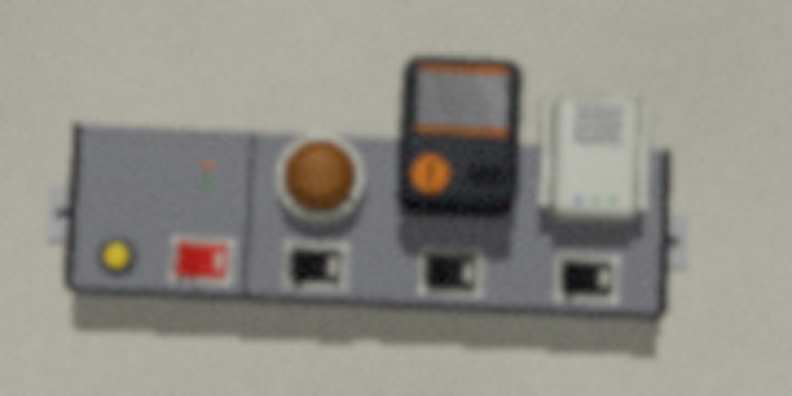

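View pics/scenec.png

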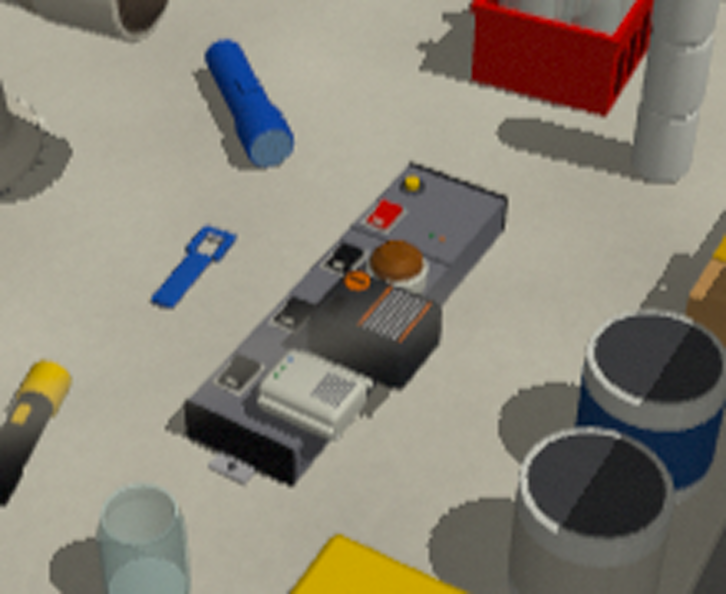

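The top view shows one strip. From left to right along its front are the yellow button (crop 117,257), red master (205,261), left rocker (316,267), middle (450,272) and right (587,278). The night light is in the left socket, the dark heater with the orange dial is in the middle at (462,140), and the repeater is on the right. The heater's rocker is therefore the middle one. All white bars are on the right (-y).

```bash
python3 - <<'E'
from h import *
import plant
print([n for n in dir(plant) if not n.startswith('_')], getattr(plant,'finger_overhang',None))
from scipy.spatial.transform import Rotation as Ro
s=sense(); print(np.round(Ro.from_euler('xyz',s['tcp_rot']).as_matrix(),3))
P={'reset':(117,257,.0525),'master':(205,261,.0475),'left':(316,267,.0475),'mid':(450,272,.0475),'right':(587,278,.0475)}
W={k:at('top',((x+.5)/4.4+220-.5,(y+.5)/4.4+140-.5),z) for k,(x,y,z) in P.items()}
S={'reset':(413,183,.0525),'master':(385,214,.0475),'left':(345,258,.0475),'mid':(294,314,.0475),'right':(240,374,.0475)}
for k,(x,y,z) in S.items():
    print(k,np.round(W[k],4),np.round(at('scene',((x+.5)/3.3+180-.5,(y+.5)/3.3+160-.5),z),4))
d=W['left']-W['right'];print('yaw',np.arctan2(-d[0],d[1]),np.hypot(*d[:2]))
d=W['reset']-W['right'];print('yaw',np.arctan2(-d[0],d[1]))
c=get_calibration('wrist');print({k:v for k,v in c.items() if k!='view'}); V=c['view'];print(-V[:3,:3].T@V[:3,3],np.round(V[:3,:3],2))
E
```

```text
['Unreachable', 'camera', 'finger_overhang', 'get_calibration', 'look_for', 'sense', 'sign_off'] 0.025
[[-0.     0.309 -0.951]
 [ 0.    -0.951 -0.309]
 [-1.    -0.     0.   ]]
reset [0.5171 0.1524 0.0525] [0.521  0.149  0.0525]
master [0.5165 0.0911 0.0475] [0.5175 0.0942 0.0475]
left [0.5141 0.0131 0.0475] [0.5163 0.0129 0.0475]
mid [ 0.5129 -0.0808  0.0475] [ 0.5147 -0.0834  0.0475]
right [ 0.5109 -0.1767  0.0475] [ 0.5137 -0.1782  0.0475]
yaw -0.016810846459865865 0.18982260975839865
yaw -0.01885572350499381
{'fx': 325.19226210127806, 'fy': 325.19226210127806, 'cx': 277.154254624156, 'cy': 215.0932870714716}
[ 0.24931504 -0.5237527   0.37351723] [[ 0.31 -0.95 -0.  ]
 [ 0.91  0.29 -0.29]
 [ 0.28  0.09  0.96]]
```

Call:
send_rows(
  slide=[
    [1.64, 2.88, 0],
    [1.64, 2.88, 0],
    [1.64, 2.88, 0],
    [1.64, 2.88, 0],
    [1.64, 2.88, 0],
    [1.64, 2.88, 0],
    [1.64, 2.88, 0],
    [1.64, 2.88, 0],
    [1.64, 2.88, 0],
    [1.64, 2.88, 0],
    [1.64, 2.88, 0],
    [1.64, 2.88, 0],
    [1.64, 2.88, 0],
    [1.64, 2.88, 0],
    [1.64, 2.88, 0],
    [1.64, 2.88, 0],
    [1.64, 2.88, 0],
    [1.64, 2.88, 0],
    [1.64, 2.88, 0],
    [1.64, 2.88, 0],
  ],
  angular=[
    [0, 0, 0.062],
    [0, 0, 0.062],
    [0, 0, 0.062],
    [0, 0, 0.062],
    [0, 0, 0.062],
    [0, 0, 0.062],
    [0, 0, 0.062],
    [0, 0, 0.062],
    [0, 0, 0.062],
    [0, 0, 0.062],
    [0, 0, 0.062],
    [0, 0, 0.062],
    [0, 0, 0.062],
    [0, 0, 0.062],
    [0, 0, 0.062],
    [0, 0, 0.062],
    [0, 0, 0.062],
    [0, 0, 0.062],
    [0, 0, 0.062],
    [0, 0, 0.062],
  ],
  claw=[0, 0, 0, 0, 0, 0, 0, 0, 0, 0, 0, 0, 0, 0, 0, 0, 0, 0, 0, 0],
)

```text
clock: 3.17
eef_pos: [0.5061, 0.0308, 0.2195]
tcp_rot: [1.231, 1.57, -0.353]
contact_force: [-0.8, -0.3, 0.6]
gripper_width: 0.002
```

Call:
send_rows(
  slide=[
    [0, 0, 0],
    [0, 0, 0],
    [0, 0, 0],
  ],
  angular=[
    [0, -0.1, 0],
    [0, -0.1, 0],
    [0, 0, 0],
  ],
  claw=[0, 0, 0],
)

```text
clock: 3.42
eef_pos: [0.502, 0.0306, 0.2161]
tcp_rot: [1.594, 1.374, 0.008]
contact_force: [-2.1, -0.2, -0.9]
gripper_width: -0.001
```

```bash
cat > w.py <<'E'
from h import *
import sys, json
from scipy.spatial.transform import Rotation as Ro
def snap(n):
    c=get_calibration('wrist'); im=save('wrist',n)
    c={k:(np.array(v).tolist()) for k,v in c.items()}; json.dump(c,open('pics/'+n+'.json','w')); return im,c
def st():
    s=sense(); print(round(s['clock'],2),'tcp',np.round(s['eef_pos'],4),'F',np.round(s['contact_force'],1),'w',round(s['gripper_width'],2))
    R=Ro.from_euler('xyz',s['tcp_rot']).as_matrix(); print('axes',np.round(R,3).tolist(),'tip',np.round(s['eef_pos']+R[:,0]*.025,4))
E
python3 - <<'E'
from w import *
st(); im,c=snap('w1')
E
```

```text
3.42 tcp [0.502  0.0306 0.2161] F [-2.1 -0.2 -0.9] w -0.0
axes [[0.195, 0.981, -0.015], [0.002, -0.016, -1.0], [-0.981, 0.195, -0.005]] tip [0.5069 0.0307 0.1916]
```

View pics/w1.png

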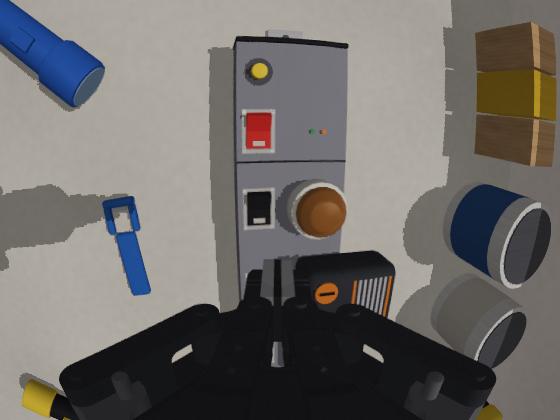

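The wrist view shows the reset button at (260,71). The master frame is centred near (259,131) and the left rocker near (259,209), both with their white bars at the -y end. The finger tips hide the middle rocker.

```bash
python3 - <<'E'
from w import *
c=json.load(open('pics/w1.json'))
for n,p,z in (('reset',(260,71),.0545),('master',(259,131),.0465),('left',(259.5,209),.0465),('corner near-left',(235,44),.045),('far-left',(348,44),.045)):
    print(n,np.round(at('wrist',p,z,c),4))
print(proj('wrist',[.5147,-.082,.0475],c)); st()
E
```

```text
reset [0.5196 0.1523 0.0545]
master [0.5186 0.0933 0.0465]
left [0.5169 0.0132 0.0465]
corner near-left [0.4968 0.1818 0.045 ]
far-left [0.6148 0.1873 0.045 ]
[260.64500597 289.88223057]
3.47 tcp [0.5034 0.0297 0.218 ] F [-0.5  0.3  0.6] w 0.0
axes [[0.195, 0.981, -0.016], [0.001, -0.017, -1.0], [-0.981, 0.195, -0.004]] tip [0.5083 0.0297 0.1934]
```

Call:
send_rows(
  slide=[
    [0.32, 2.0, -3.0],
    [0.32, 2.0, -3.0],
    [0.32, 2.0, -3.0],
    [0.32, 2.0, -3.0],
    [0, 0, 0],
    [0, 0, 0],
    [0, 0, 0],
  ],
  angular=[
    [0, 0, 0],
    [0, 0, 0],
    [0, 0, 0],
    [0, 0, 0],
    [0, 0, 0],
    [0, 0, 0],
    [0, 0, 0],
  ],
  claw=[0, 0, 0, 0, 0, 0, 0],
)

```text
clock: 4.05
eef_pos: [0.5202, 0.1084, 0.1012]
tcp_rot: [1.585, 1.368, -0.003]
contact_force: [0.7, -0.5, 0.7]
gripper_width: 0.004
```

```bash
python3 - <<'E'
from w import *
st(); snap('w2')
E
```

```text
4.05 tcp [0.5202 0.1084 0.1012] F [ 0.7 -0.5  0.7] w 0.0
axes [[0.201, 0.979, -0.017], [-0.001, -0.017, -1.0], [-0.98, 0.201, -0.003]] tip [0.5252 0.1084 0.0768]
```

View pics/w2.png

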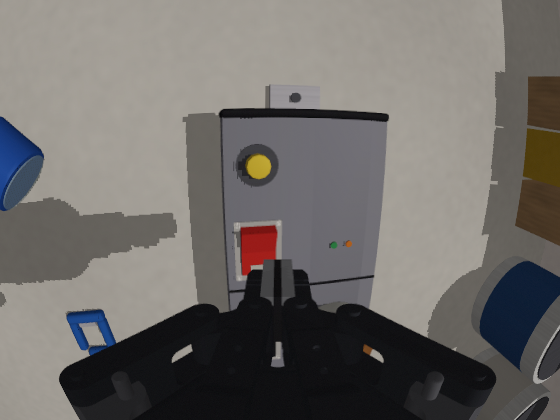

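Call:
send_rows(
  slide=[
    [-0.4, 0, -1.0],
    [0, 0, -0.6],
    [0, 0, -0.4],
    [0, 0, -0.3],
    [0, 0, -0.2],
    [0, 0, 0],
    [0, 0, 0],
  ],
  angular=[
    [0, 0, 0],
    [0, 0, 0],
    [0, 0, 0],
    [0, 0, 0],
    [0, 0, 0],
    [0, 0, 0],
    [0, 0, 0],
  ],
  claw=[0, 0, 0, 0, 0, 0, 0],
)

```text
clock: 4.68
eef_pos: [0.5143, 0.1091, 0.0743]
tcp_rot: [1.588, 1.371, 0.0]
contact_force: [-0.1, 0.6, -0.0]
gripper_width: -0.001
```

Call:
send_rows(
  slide=[
    [0, 0, -0.1],
    [0, 0, -0.1],
    [0, 0, 0],
  ],
  angular=[
    [0, 0, 0],
    [0, 0, 0],
    [0, 0, 0],
  ],
  claw=[0, 0, 0],
)

```text
clock: 4.93
eef_pos: [0.5142, 0.1091, 0.0722]
tcp_rot: [1.588, 1.371, 0.0]
contact_force: [-0.2, -1.1, 0.5]
gripper_width: 0.002
```

Call:
send_rows(
  slide=[
    [0, 0, -0.1],
    [0, 0, 0],
  ],
  angular=[
    [0, 0, 0],
    [0, 0, 0],
  ],
  claw=[0, 0],
)

```text
clock: 5.1
eef_pos: [0.5142, 0.1091, 0.0712]
tcp_rot: [1.588, 1.371, 0.0]
contact_force: [-1.0, -0.6, 0.5]
gripper_width: -0.002
```

Call:
send_rows(
  slide=[
    [0, 0, -0.1],
    [0, 0, 0],
  ],
  angular=[
    [0, 0, 0],
    [0, 0, 0],
  ],
  claw=[0, 0],
)

```text
clock: 5.27
eef_pos: [0.5142, 0.1091, 0.0701]
tcp_rot: [1.588, 1.371, 0.0]
contact_force: [-0.1, 0.0, -0.1]
gripper_width: 0.001
```

```bash
python3 - <<'E'
from w import *
st(); im,_=snap('w3')
cv2.imwrite('pics/w3c.png',cv2.cvtColor(cv2.resize(im[120:330,170:410],None,fx=3,fy=2.8),cv2.COLOR_RGB2BGR))
im=save('scene','s3')
E
```

```text
5.27 tcp [0.5142 0.1091 0.0701] F [-0.1  0.  -0.1] w 0.0
axes [[0.198, 0.98, -0.017], [0.0, -0.017, -1.0], [-0.98, 0.198, -0.003]] tip [0.5191 0.1091 0.0456]
```

View pics/w3c.png

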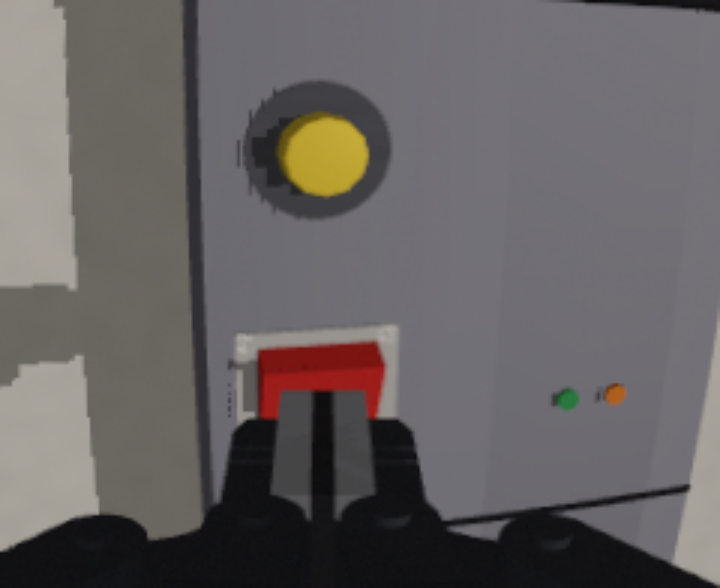

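```bash
python3 - <<'E'
from w import *
c=json.load(open('pics/w3.json'))
f=lambda p:np.round((proj('wrist',p,c)-[170,120])*[3,2.8]).tolist()
for dy in (0,.011):
  for z in (.0456,.0586): print('tip',dy,z,f([.5191,.1091+dy,z]))
for z in (.045,.0475,.0541): print('rocker end',z,f([.5175,.0925+.0167,z]))
print('reset',f([.519,.152,.0545]),'master bezel +y',f([.5175,.0925+.02,.045]))
cc=get_calibration('scene');print('scene tip',proj('scene',[.519,.109,.0456]))
im=cv2.imread('pics/s3.png');p=proj('scene',[.519,.109,.0456]).astype(int)
cr=im[p[1]-60:p[1]+40,p[0]-65:p[0]+65];cv2.imwrite('pics/s3c.png',cv2.resize(cr,None,fx=6,fy=6,interpolation=cv2.INTER_CUBIC))
E
```

```text
tip 0 0.0456 [321.0, 356.0]
tip 0 0.0586 [335.0, 380.0]
tip 0.011 0.0456 [320.0, 307.0]
tip 0.011 0.0586 [334.0, 329.0]
rocker end 0.045 [312.0, 355.0]
rocker end 0.0475 [315.0, 359.0]
rocker end 0.0541 [322.0, 371.0]
reset [326.0, 164.0] master bezel +y [312.0, 340.0]
scene tip [298.76339306 222.70671647]
```

View pics/s3c.png

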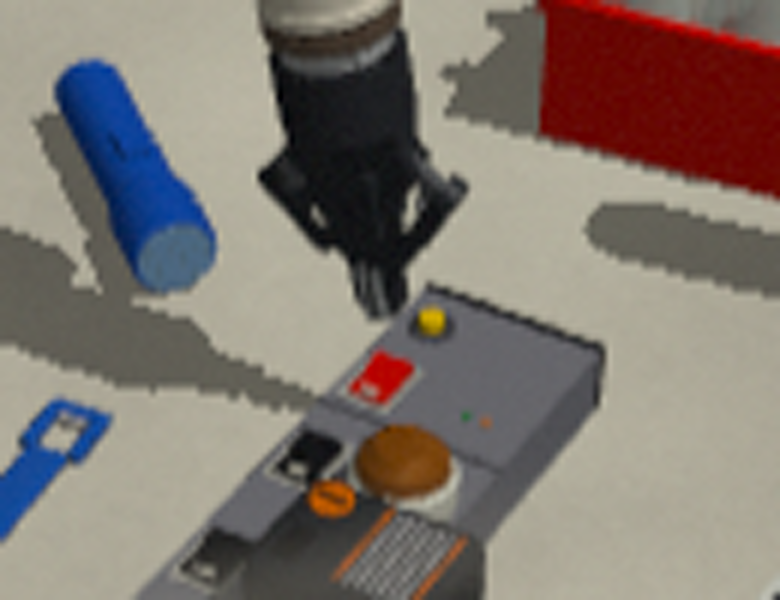

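The fingers are shut and still above the red rocker, which is raised on its +y half and not pressed. They stand higher than the nominal tip, so I'll triangulate the visible tip from both views.

```bash
python3 - <<'E'
from w import *
c=json.load(open('pics/w3.json'))
o1,d1=ray('wrist',(278,259),c)
b=proj('scene',[.519,.109,.0456]).astype(int)-[65,60]
o2,d2=ray('scene',(b[0]+(380+.5)/6-.5,b[1]+(318+.5)/6-.5))
A=np.c_[d1,-d2];t=np.linalg.lstsq(A,o2-o1,rcond=None)[0]
print(o1+d1*t[0],o2+d2*t[1])
for z in (.0456,.055,.065,.07,.075): print(z,(proj('scene',[.519,.109,z])-b)*6)
print(finger_overhang); st()
E
```

```text
[0.51387585 0.11484212 0.07458861] [0.50602057 0.11094746 0.07488127]
0.0456 [394.58035838 364.24029885]
0.055 [394.98250122 351.57230742]
0.065 [395.41342556 337.99766363]
0.07 [395.63010217 331.17208547]
0.075 [395.84759449 324.3208111 ]
0.025
5.37 tcp [0.5142 0.1091 0.0702] F [-0.8  0.1 -0.7] w -0.01
axes [[0.199, 0.98, -0.017], [0.0, -0.017, -1.0], [-0.98, 0.199, -0.003]] tip [0.5192 0.1091 0.0457]
```

Call:
send_rows(
  slide=[
    [0.4, 0.4, -0.4],
    [0, 0, -0.4],
    [0, 0, -0.4],
    [0, 0, 0],
  ],
  angular=[
    [0, 0, 0],
    [0, 0, 0],
    [0, 0, 0],
    [0, 0, 0],
  ],
  claw=[0, 0, 0, 0],
)

```text
clock: 5.7
eef_pos: [0.5173, 0.1132, 0.0569]
tcp_rot: [1.588, 1.373, 0.0]
contact_force: [0.3, 0.5, -0.5]
gripper_width: 0.0
```

Call:
send_rows(
  slide=[
    [0, 0, -0.2],
    [0, 0, -0.2],
    [0, 0, 0],
  ],
  angular=[
    [0, 0, 0],
    [0, 0, 0],
    [0, 0, 0],
  ],
  claw=[0, 0, 0],
)

```text
clock: 5.95
eef_pos: [0.518, 0.113, 0.0538]
tcp_rot: [1.588, 1.372, -0.0]
contact_force: [0.4, -0.4, 0.5]
gripper_width: -0.004
```

Call:
send_rows(
  slide=[
    [0, 0, -0.2],
    [0, 0, 0],
  ],
  angular=[
    [0, 0, 0],
    [0, 0, 0],
  ],
  claw=[0, 0],
)

```text
clock: 6.12
eef_pos: [0.5181, 0.113, 0.052]
tcp_rot: [1.588, 1.371, -0.0]
contact_force: [0.3, -0.2, 0.4]
gripper_width: -0.003
```

Call:
send_rows(
  slide=[
    [0, 0, -0.2],
    [0, 0, 0],
  ],
  angular=[
    [0, 0, 0],
    [0, 0, 0],
  ],
  claw=[0, 0],
)

```text
clock: 6.28
eef_pos: [0.5181, 0.1131, 0.05]
tcp_rot: [1.588, 1.371, 0.0]
contact_force: [0.3, 0.3, -0.3]
gripper_width: -0.002
```

Call:
send_rows(
  slide=[
    [0, 0, -0.15],
    [0, 0, 0],
  ],
  angular=[
    [0, 0, 0],
    [0, 0, 0],
  ],
  claw=[0, 0],
)

```text
clock: 6.45
eef_pos: [0.5181, 0.1131, 0.0486]
tcp_rot: [1.588, 1.371, 0.0]
contact_force: [0.1, -0.7, -0.8]
gripper_width: -0.003
```

Call:
send_rows(
  slide=[
    [0, 0, -0.1],
    [0, 0, 0],
  ],
  angular=[
    [0, 0, 0],
    [0, 0, 0],
  ],
  claw=[0, 0],
)

```text
clock: 6.62
eef_pos: [0.5182, 0.1131, 0.0476]
tcp_rot: [1.588, 1.371, -0.0]
contact_force: [0.1, -0.0, 0.6]
gripper_width: -0.001
```

```bash
python3 - <<'E'
from w import *
st(); im,_=snap('w4')
a=cv2.resize(im[120:330,170:410],None,fx=1.6,fy=1.6)
s=save('scene','s4')[163:263,233:363]
b=cv2.resize(s,(384,336),interpolation=cv2.INTER_CUBIC)
cv2.imwrite('pics/c4.png',cv2.cvtColor(np.hstack([a[:336],b]),cv2.COLOR_RGB2BGR))
E
```

```text
6.62 tcp [0.5182 0.1131 0.0476] F [ 0.1 -0.   0.6] w -0.0
axes [[0.198, 0.98, -0.017], [-0.0, -0.017, -1.0], [-0.98, 0.198, -0.003]] tip [0.5231 0.1131 0.0231]
```

View pics/c4.png

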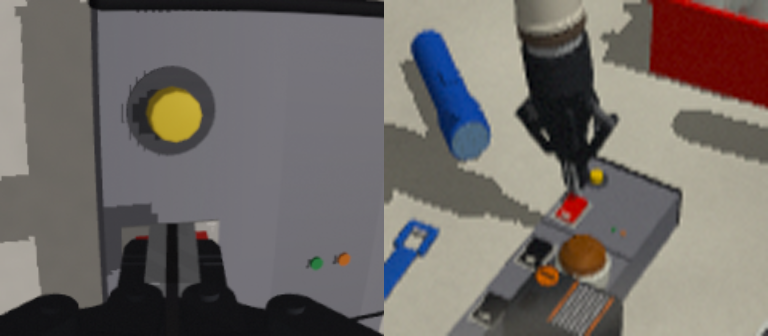

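The tips are now just over the master's +y half and the shadow has nearly met them, with no contact force yet. I'll keep descending in small steps.

Call:
send_rows(
  slide=[
    [0, 0, -0.15],
    [0, 0, -0.15],
    [0, 0, 0],
  ],
  angular=[
    [0, 0, 0],
    [0, 0, 0],
    [0, 0, 0],
  ],
  claw=[0, 0, 0],
)

```text
clock: 6.97
eef_pos: [0.518, 0.1131, 0.0444]
tcp_rot: [1.588, 1.371, 0.0]
contact_force: [0.2, -0.5, 0.7]
gripper_width: -0.001
```

Call:
send_rows(
  slide=[
    [0, 0, -0.1],
    [0, 0, 0],
  ],
  angular=[
    [0, 0, 0],
    [0, 0, 0],
  ],
  claw=[0, 0],
)

```text
clock: 7.13
eef_pos: [0.5181, 0.1131, 0.0436]
tcp_rot: [1.588, 1.371, -0.0]
contact_force: [0.3, -0.8, 0.1]
gripper_width: -0.002
```

Call:
send_rows(
  slide=[
    [0, 0, -0.1],
    [0, 0, 0],
  ],
  angular=[
    [0, 0, 0],
    [0, 0, 0],
  ],
  claw=[0, 0],
)

```text
clock: 7.3
eef_pos: [0.5183, 0.1131, 0.0428]
tcp_rot: [1.588, 1.371, -0.0]
contact_force: [-0.1, -0.2, 0.9]
gripper_width: -0.003
```

Call:
send_rows(
  slide=[
    [0, 0, -0.1],
    [0, 0, 0],
  ],
  angular=[
    [0, 0, 0],
    [0, 0, 0],
  ],
  claw=[0, 0],
)

```text
clock: 7.47
eef_pos: [0.5184, 0.1132, 0.0419]
tcp_rot: [1.589, 1.371, 0.001]
contact_force: [-0.4, 0.2, 2.7]
gripper_width: 0.001
```

Call:
send_rows(
  slide=[
    [0, 0, -0.1],
    [0, 0, 0],
  ],
  angular=[
    [0, 0, 0],
    [0, 0, 0],
  ],
  claw=[0, 0],
)

```text
clock: 7.63
eef_pos: [0.5184, 0.1134, 0.041]
tcp_rot: [1.59, 1.37, 0.003]
contact_force: [-1.2, 1.5, 2.7]
gripper_width: 0.0
```

Call:
send_rows(
  slide=[
    [0, 0, -0.1],
    [0, 0, 0],
  ],
  angular=[
    [0, 0, 0],
    [0, 0, 0],
  ],
  claw=[0, 0],
)

```text
clock: 7.8
eef_pos: [0.5185, 0.1132, 0.0398]
tcp_rot: [1.589, 1.37, 0.001]
contact_force: [-0.5, 2.1, 3.3]
gripper_width: 0.002
```

Call:
send_rows(
  slide=[
    [0, 0, -0.1],
    [0, 0, 0],
  ],
  angular=[
    [0, 0, 0],
    [0, 0, 0],
  ],
  claw=[0, 0],
)

```text
clock: 7.97
eef_pos: [0.5185, 0.1131, 0.0388]
tcp_rot: [1.588, 1.37, 0.0]
contact_force: [-0.2, 1.8, 2.2]
gripper_width: -0.004
```

Call:
send_rows(
  slide=[
    [0, 0, -0.1],
    [0, 0, 0],
  ],
  angular=[
    [0, 0, 0],
    [0, 0, 0],
  ],
  claw=[0, 0],
)

```text
clock: 8.13
eef_pos: [0.5184, 0.1131, 0.0378]
tcp_rot: [1.588, 1.37, -0.0]
contact_force: [-0.4, 1.1, 2.9]
gripper_width: -0.003
```

Call:
send_rows(
  slide=[
    [0, 0, -0.1],
    [0, 0, 0],
  ],
  angular=[
    [0, 0, 0],
    [0, 0, 0],
  ],
  claw=[0, 0],
)

```text
clock: 8.3
eef_pos: [0.5184, 0.1131, 0.0368]
tcp_rot: [1.588, 1.37, 0.0]
contact_force: [0.8, 2.0, 2.6]
gripper_width: 0.003
```

Call:
send_rows(
  slide=[
    [0, 0, -0.1],
    [0, 0, 0],
  ],
  angular=[
    [0, 0, 0],
    [0, 0, 0],
  ],
  claw=[0, 0],
)

```text
clock: 8.47
eef_pos: [0.5186, 0.1131, 0.0364]
tcp_rot: [1.588, 1.37, 0.0]
contact_force: [-2.9, 2.7, 8.1]
gripper_width: -0.003
```

Call:
send_rows(
  slide=[
    [0, 0, -0.1],
    [0, 0, 0],
  ],
  angular=[
    [0, 0, 0],
    [0, 0, 0],
  ],
  claw=[0, 0],
)

```text
clock: 8.63
eef_pos: [0.5188, 0.1132, 0.0361]
tcp_rot: [1.588, 1.37, 0.0]
contact_force: [-5.6, 1.4, 14.6]
gripper_width: 0.001
```

The master travelled 6.6 mm at about 3 N and then hit a hard stop, so it is flat. The tips are flat on a rocker when TCP z reads 0.0362. Next I'll lift and go over to the middle rocker.

Call:
send_rows(
  slide=[
    [0, 0, 1.0],
    [0, 0, 2.0],
    [0, 0, 2.0],
    [0, 0, 2.0],
    [-0.1, -2.5, 0],
    [-0.1, -2.5, 0],
    [-0.1, -2.5, 0],
    [-0.1, -2.5, 0],
    [0, -2.5, 0],
    [0, -2.5, 0],
    [0, -2.5, 0],
    [0, 0, 0],
    [0, 0, 0],
  ],
  angular=[
    [0, 0, 0],
    [0, 0, 0],
    [0, 0, 0],
    [0, 0, 0],
    [0, 0, 0],
    [0, 0, 0],
    [0, 0, 0],
    [0, 0, 0],
    [0, 0, 0],
    [0, 0, 0],
    [0, 0, 0],
    [0, 0, 0],
    [0, 0, 0],
  ],
  claw=[0, 0, 0, 0, 0, 0, 0, 0, 0, 0, 0, 0, 0],
)

```text
clock: 9.72
eef_pos: [0.5137, -0.063, 0.1044]
tcp_rot: [1.589, 1.372, -0.002]
contact_force: [-1.0, 0.3, -0.1]
gripper_width: 0.001
```

```bash
python3 - <<'E'
from w import *
st(); im,_=snap('w5')
a=cv2.resize(im[:336,120:430],None,fx=1.25,fy=1.25)
s=save('scene','s5')[190:310,220:340]
b=cv2.resize(s,(400,420),interpolation=cv2.INTER_CUBIC)
cv2.imwrite('pics/c5.png',cv2.cvtColor(np.hstack([a[:420],b]),cv2.COLOR_RGB2BGR))
E
```

```text
9.72 tcp [ 0.5137 -0.063   0.1044] F [-1.   0.3 -0.1] w 0.0
axes [[0.197, 0.98, -0.019], [-0.0, -0.02, -1.0], [-0.98, 0.197, -0.004]] tip [ 0.5186 -0.063   0.0799]
```

View pics/c5.png

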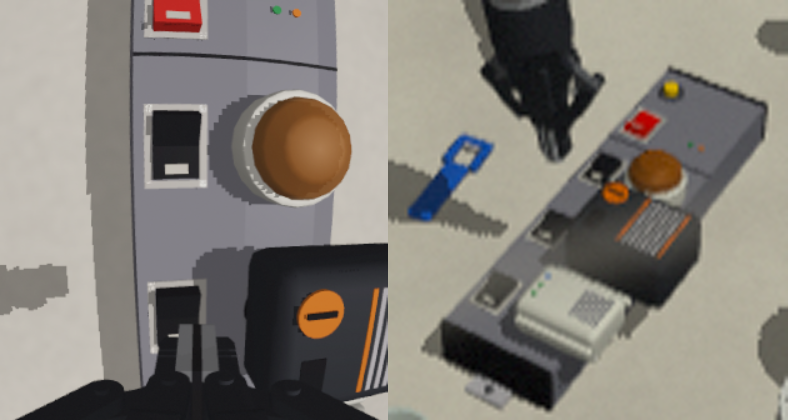

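Call:
send_rows(
  slide=[
    [0, 0, -1.5],
    [0, 0, -1.5],
    [0, 0, -1.5],
    [0, 0, -0.8],
    [0, 0, -0.5],
    [0, 0, 0],
    [0, 0, 0],
  ],
  angular=[
    [0, 0, 0],
    [0, 0, 0],
    [0, 0, 0],
    [0, 0, 0],
    [0, 0, 0],
    [0, 0, 0],
    [0, 0, 0],
  ],
  claw=[0, 0, 0, 0, 0, 0, 0],
)

```text
clock: 10.4
eef_pos: [0.5145, -0.0616, 0.0471]
tcp_rot: [1.587, 1.371, 0.0]
contact_force: [0.7, 0.7, -0.4]
gripper_width: -0.002
```

Call:
send_rows(
  slide=[
    [0, 0, -0.2],
    [0, 0, -0.1],
    [0, 0, -0.1],
    [0, 0, 0],
  ],
  angular=[
    [0, 0, 0],
    [0, 0, 0],
    [0, 0, 0],
    [0, 0, 0],
  ],
  claw=[0, 0, 0, 0],
)

```text
clock: 10.73
eef_pos: [0.5144, -0.062, 0.043]
tcp_rot: [1.587, 1.37, -0.001]
contact_force: [-0.2, -0.4, -0.5]
gripper_width: -0.003
```

Call:
send_rows(
  slide=[
    [0, 0, -0.1],
    [0, 0, -0.1],
    [0, 0, -0.1],
    [0, 0, 0],
  ],
  angular=[
    [0, 0, 0],
    [0, 0, 0],
    [0, 0, 0],
    [0, 0, 0],
  ],
  claw=[0, 0, 0, 0],
)

```text
clock: 11.07
eef_pos: [0.5145, -0.0617, 0.0399]
tcp_rot: [1.589, 1.37, 0.001]
contact_force: [0.6, 1.5, 3.3]
gripper_width: -0.001
```

Call:
send_rows(
  slide=[
    [0, 0, -0.1],
    [0, 0, -0.1],
    [0, 0, -0.1],
    [0, 0, 0],
  ],
  angular=[
    [0, 0, 0],
    [0, 0, 0],
    [0, 0, 0],
    [0, 0, 0],
  ],
  claw=[0, 0, 0, 0],
)

```text
clock: 11.4
eef_pos: [0.5144, -0.0619, 0.0367]
tcp_rot: [1.588, 1.37, -0.0]
contact_force: [0.9, 1.8, 3.0]
gripper_width: -0.0
```

Call:
send_rows(
  slide=[
    [0, 0, -0.1],
    [0, 0, 0],
    [0, 0, 0],
  ],
  angular=[
    [0, 0, 0],
    [0, 0, 0],
    [0, 0, 0],
  ],
  claw=[0, 0, 0],
)

```text
clock: 11.65
eef_pos: [0.5146, -0.0619, 0.0364]
tcp_rot: [1.588, 1.37, -0.0]
contact_force: [-1.9, 2.7, 7.5]
gripper_width: 0.001
```

Call:
send_rows(
  slide=[
    [0, 0, -0.1],
    [0, 0, 0],
    [0, 0, 1.0],
    [0, 0, 2.0],
    [0, 0, 2.0],
    [0, 0, 2.0],
    [0.1, 2.14, 0],
    [0.1, 2.14, 0],
    [0.1, 2.14, 0],
    [0.1, 2.14, 0],
    [0.1, 2.14, 0],
    [0.1, 2.14, 0],
    [0.1, 2.14, 0],
    [0.1, 2.14, 0],
    [0.1, 2.14, 0],
    [0.1, 2.14, 0],
    [0, 0, 0],
    [0, 0, 0],
  ],
  angular=[
    [0, 0, 0],
    [0, 0, 0],
    [0, 0, 0],
    [0, 0, 0],
    [0, 0, 0],
    [0, 0, 0],
    [0, 0, 0],
    [0, 0, 0],
    [0, 0, 0],
    [0, 0, 0],
    [0, 0, 0],
    [0, 0, 0],
    [0, 0, 0],
    [0, 0, 0],
    [0, 0, 0],
    [0, 0, 0],
    [0, 0, 0],
    [0, 0, 0],
  ],
  claw=[0, 0, 0, 0, 0, 0, 0, 0, 0, 0, 0, 0, 0, 0, 0, 0, 0, 0],
)

```text
clock: 13.15
eef_pos: [0.5238, 0.1524, 0.1044]
tcp_rot: [1.583, 1.372, -0.002]
contact_force: [-0.4, -0.8, -1.2]
gripper_width: -0.001
```

```bash
python3 - <<'E'
from w import *
st(); im,_=snap('w6')
a=cv2.resize(im[:336,120:430],None,fx=1.25,fy=1.25)
s=save('scene','s6')[190:310,220:340]
b=cv2.resize(s,(400,420),interpolation=cv2.INTER_CUBIC)
cv2.imwrite('pics/c6.png',cv2.cvtColor(np.hstack([a[:420],b]),cv2.COLOR_RGB2BGR))
E
```

```text
13.15 tcp [0.5238 0.1524 0.1044] F [-0.4 -0.8 -1.2] w -0.0
axes [[0.198, 0.98, -0.015], [-0.0, -0.015, -1.0], [-0.98, 0.198, -0.002]] tip [0.5288 0.1524 0.0799]
```

View pics/c6.png

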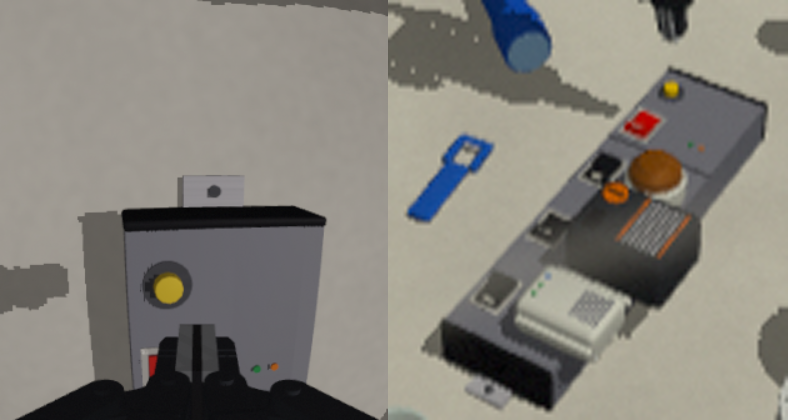

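Call:
send_rows(
  slide=[
    [-0.2, 0, -1.5],
    [0, 0, -1.5],
    [0, 0, -1.5],
    [0, 0, -0.8],
    [0, 0, -0.5],
    [0, 0, 0],
    [0, 0, 0],
  ],
  angular=[
    [0, 0, 0],
    [0, 0, 0],
    [0, 0, 0],
    [0, 0, 0],
    [0, 0, 0],
    [0, 0, 0],
    [0, 0, 0],
  ],
  claw=[0, 0, 0, 0, 0, 0, 0],
)

```text
clock: 13.83
eef_pos: [0.5226, 0.1517, 0.0472]
tcp_rot: [1.588, 1.37, -0.001]
contact_force: [-0.9, -0.3, 0.4]
gripper_width: -0.001
```

Call:
send_rows(
  slide=[
    [0, 0, -0.2],
    [0, 0, -0.1],
    [0, 0, -0.1],
    [0, 0, -0.1],
    [0, 0, 0],
  ],
  angular=[
    [0, 0, 0],
    [0, 0, 0],
    [0, 0, 0],
    [0, 0, 0],
    [0, 0, 0],
  ],
  claw=[0, 0, 0, 0, 0],
)

```text
clock: 14.25
eef_pos: [0.5228, 0.1522, 0.0423]
tcp_rot: [1.588, 1.37, 0.0]
contact_force: [0.3, -0.3, 2.3]
gripper_width: 0.003
```

Call:
send_rows(
  slide=[
    [0, 0, -0.1],
    [0, 0, -0.1],
    [0, 0, -0.1],
    [0, 0, -0.1],
    [0, 0, 0],
  ],
  angular=[
    [0, 0, 0],
    [0, 0, 0],
    [0, 0, 0],
    [0, 0, 0],
    [0, 0, 0],
  ],
  claw=[0, 0, 0, 0, 0],
)

```text
clock: 14.67
eef_pos: [0.5227, 0.1521, 0.0379]
tcp_rot: [1.588, 1.37, 0.001]
contact_force: [1.5, 0.3, 2.4]
gripper_width: -0.001
```

Call:
send_rows(
  slide=[
    [0, 0, -0.1],
    [0, 0, -0.1],
    [0, 0, 0],
  ],
  angular=[
    [0, 0, 0],
    [0, 0, 0],
    [0, 0, 0],
  ],
  claw=[0, 0, 0],
)

```text
clock: 14.92
eef_pos: [0.5229, 0.1521, 0.0367]
tcp_rot: [1.588, 1.37, 0.0]
contact_force: [-1.8, -0.6, 7.7]
gripper_width: -0.002
```

Call:
send_rows(
  slide=[
    [0, 0, -0.1],
    [0, 0, 0],
    [0, 0, 0],
  ],
  angular=[
    [0, 0, 0],
    [0, 0, 0],
    [0, 0, 0],
  ],
  claw=[0, 0, 0],
)

```text
clock: 15.17
eef_pos: [0.523, 0.1522, 0.0364]
tcp_rot: [1.587, 1.37, -0.001]
contact_force: [-7.0, -1.2, 16.1]
gripper_width: -0.004
```

Call:
send_rows(
  slide=[
    [0, 0, 1.0],
    [0, 0, 1.5],
    [0, 0, 1.5],
    [-0.1, -2.0, 0],
    [-0.1, -2.0, 0],
    [-0.1, -2.0, 0],
    [-0.1, -2.0, 0],
    [0, 0, -1.5],
    [0, 0, -1.0],
    [0, 0, -0.3],
    [0, 0, 0],
    [0, 0, 0],
  ],
  angular=[
    [0, 0, 0],
    [0, 0, 0],
    [0, 0, 0],
    [0, 0, 0],
    [0, 0, 0],
    [0, 0, 0],
    [0, 0, 0],
    [0, 0, 0],
    [0, 0, 0],
    [0, 0, 0],
    [0, 0, 0],
    [0, 0, 0],
  ],
  claw=[0, 0, 0, 0, 0, 0, 0, 0, 0, 0, 0, 0],
)

```text
clock: 16.17
eef_pos: [0.5178, 0.0727, 0.0464]
tcp_rot: [1.589, 1.372, 0.002]
contact_force: [0.2, 0.6, 0.7]
gripper_width: -0.002
```

Call:
send_rows(
  slide=[
    [0, 0, -0.2],
    [0, 0, -0.1],
    [0, 0, -0.1],
    [0, 0, -0.1],
    [0, 0, -0.1],
    [0, 0, 0],
  ],
  angular=[
    [0, 0, 0],
    [0, 0, 0],
    [0, 0, 0],
    [0, 0, 0],
    [0, 0, 0],
    [0, 0, 0],
  ],
  claw=[0, 0, 0, 0, 0, 0],
)

```text
clock: 16.67
eef_pos: [0.5186, 0.0719, 0.0411]
tcp_rot: [1.585, 1.37, -0.002]
contact_force: [-0.4, -1.9, 3.1]
gripper_width: 0.001
```

Call:
send_rows(
  slide=[
    [0, 0, -0.1],
    [0, 0, -0.1],
    [0, 0, -0.1],
    [0, 0, 0],
  ],
  angular=[
    [0, 0, 0],
    [0, 0, 0],
    [0, 0, 0],
    [0, 0, 0],
  ],
  claw=[0, 0, 0, 0],
)

```text
clock: 17.0
eef_pos: [0.5186, 0.0719, 0.0378]
tcp_rot: [1.587, 1.37, -0.001]
contact_force: [0.2, -1.7, 2.1]
gripper_width: 0.003
```

Call:
send_rows(
  slide=[
    [0, 0, -0.1],
    [0, 0, -0.1],
    [0, 0, 0],
  ],
  angular=[
    [0, 0, 0],
    [0, 0, 0],
    [0, 0, 0],
  ],
  claw=[0, 0, 0],
)

```text
clock: 17.25
eef_pos: [0.5187, 0.0719, 0.0363]
tcp_rot: [1.586, 1.37, -0.002]
contact_force: [-2.4, -2.7, 7.1]
gripper_width: 0.0
```

Call:
send_rows(
  slide=[
    [0, 0, -0.1],
    [0, 0, 0],
    [0, 0, 0],
  ],
  angular=[
    [0, 0, 0],
    [0, 0, 0],
    [0, 0, 0],
  ],
  claw=[0, 0, 0],
)

```text
clock: 17.5
eef_pos: [0.5189, 0.0719, 0.036]
tcp_rot: [1.585, 1.37, -0.002]
contact_force: [-5.3, -2.6, 12.0]
gripper_width: 0.002
```

Call:
send_rows(
  slide=[
    [0, 0, 1.0],
    [0, 0, 2.0],
    [0, 0, 3.0],
    [0, 0, 3.0],
    [0, 0, 3.0],
    [-1, -1, 1.0],
    [-1.5, -3, 0],
    [-1.5, -3, 0],
    [0, 0, 0],
    [0, 0, 0],
  ],
  angular=[
    [0, 0, 0],
    [0, 0, 0],
    [0, 0, 0],
    [0, 0, 0],
    [0, 0, 0],
    [0, 0, 0],
    [0, 0, 0],
    [0, 0, 0],
    [0, 0, 0],
    [0, 0, 0],
  ],
  claw=[0, 0, 0, 0, 0, 0, 0, 0, 0, 0],
)

```text
clock: 18.33
eef_pos: [0.4775, 0.0014, 0.1645]
tcp_rot: [1.593, 1.371, 0.002]
contact_force: [-0.5, 0.4, -0.9]
gripper_width: -0.002
```

```bash
python3 - <<'E'
from w import *
st(); im,_=snap('w7')
a=im[:336,180:440]; a=cv2.resize(a,None,fx=1.5,fy=1.5)[:500]
s=save('scene','s7')[190:310,220:340]
b=cv2.resize(s,(400,a.shape[0]),interpolation=cv2.INTER_CUBIC)
cv2.imwrite('pics/c7.png',cv2.cvtColor(np.hstack([a,b]),cv2.COLOR_RGB2BGR))
E
```

```text
18.33 tcp [0.4775 0.0014 0.1645] F [-0.5  0.4 -0.9] w -0.0
axes [[0.198, 0.98, -0.02], [0.0, -0.02, -1.0], [-0.98, 0.198, -0.004]] tip [0.4825 0.0014 0.14  ]
```

View pics/c7.png

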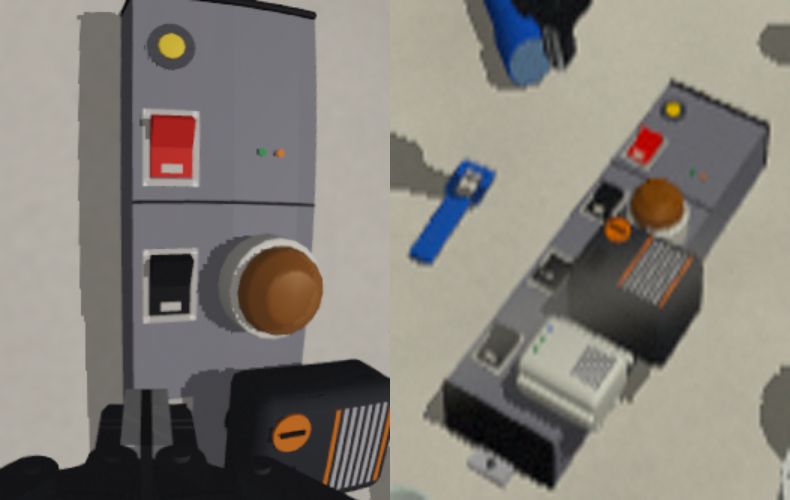

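The reset button sits flush, and the master and left rockers read on. The fingers still hide the heater's rocker, so I'll shift right for a last check of the middle and right rockers.

Call:
send_rows(
  slide=[
    [0, -2.0, 1.5],
    [0, -3.0, 1.0],
    [0, -3.0, 0],
    [0, -3.0, 0],
    [0, -3.0, 0],
    [0, -2.0, 0],
    [0, 0, 0],
    [0, 0, 0],
  ],
  angular=[
    [0, 0, 0],
    [0, 0, 0],
    [0, 0, 0],
    [0, 0, 0],
    [0, 0, 0],
    [0, 0, 0],
    [0, 0, 0],
    [0, 0, 0],
  ],
  claw=[0, 0, 0, 0, 0, 0, 0, 0],
)

```text
clock: 19.1
eef_pos: [0.4786, -0.1575, 0.1894]
tcp_rot: [1.594, 1.371, 0.006]
contact_force: [0.7, 0.6, 1.4]
gripper_width: -0.001
```

```bash
python3 - <<'E'
from w import *
st(); im,_=snap('w8')
a=im[:380,150:420]; a=cv2.resize(a,None,fx=1.55,fy=1.55,interpolation=cv2.INTER_CUBIC)
cv2.imwrite('pics/c8.png',cv2.cvtColor(a,cv2.COLOR_RGB2BGR))
camera('top')
for l in ('heater','repeater','nightlight','jar','opener','crate','torch'):
    print(l,[np.round(d['xy']).tolist() for d in look_for('top',l)[:4]])
E
```

```text
19.1 tcp [ 0.4786 -0.1575  0.1894] F [0.7 0.6 1.4] w -0.0
axes [[0.198, 0.98, -0.017], [0.001, -0.018, -1.0], [-0.98, 0.198, -0.005]] tip [ 0.4835 -0.1575  0.1649]
heater [[326.0, 168.0], [177.0, 134.0]]
repeater [[354.0, 175.0]]
nightlight [[294.0, 183.0], [290.0, 201.0]]
jar [[422.0, 191.0]]
opener [[300.0, 251.0]]
crate [[117.0, 191.0], [277.0, 195.0]]
torch [[468.0, 176.0], [395.0, 310.0], [460.0, 258.0], [222.0, 279.0]]
```

View pics/c8.png

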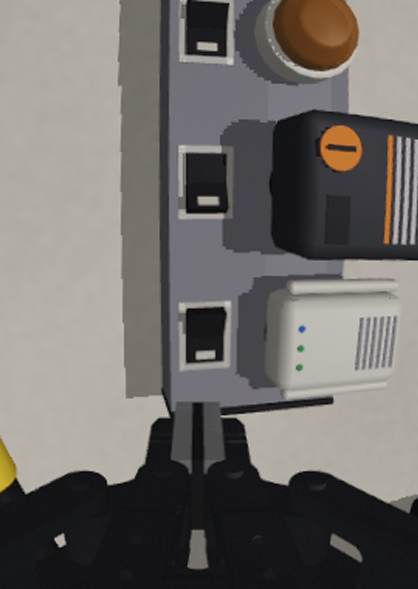

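```bash
python3 -c "
from plant import *
print(sign_off())"
```

```text
the job is handed in; nothing more can be done
None
```

The job is done and handed in at about 19.5 s on the robot's clock. I switched the master off, switched off the heater's rocker (the middle socket), pushed the reset button in and switched the master on again. Each press moved at about 3 N until it hit a hard stop, at the same height every time.

**Last checks:**
- **Strip controls:** the final wrist pictures show the reset button flush and the master on. The left and right rockers are on and the middle one is tilted to off.
- **Other things:** the top-camera detections of the three units, the jar, the crate and the torches are within 3 pixels of the first picture. The robot was clear of everything at hand-in.

**Checks that disagreed:**
- **Fingertip height:** contact came about 36 mm lower on the height reading than the stated finger overhang implies. I descended in small steps and went by the force instead.
- **Bottle opener:** its detection moved 12 pixels sideways. The arm stood over that area, so I put this down to it being partly hidden. The robot never went near it, and it looked unmoved in the scene picture taken shortly before the end.

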